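Prop the guard hood and turn up the feed dial

TASK

The feed dial on the green machine control station sits under a spring-closed amber hood. Swing the hood up and prop it open by seating the wooden-headed bench dog from the rack fully home in the yellow-ringed hole of the steel socket plate behind the hinge, feeling for the hole as the plate may be clamped a little to either side, so that the hood leans on the dog; then turn the dial clockwise all the way to its stop and leave it there. Be gentle: the hood is brittle and the dog must not be rammed, and the other things stay where they are.

Things in the scene. Friction and masses are not known exactly. Their poses are not given: they have to be found in the camera images.
- housing: Green control station, fixed, 240 (x) x 260 (y) x 70 mm tall. Dial plate and bright socket plate on top lie 70 mm above the bench (the deck level); the painted top around them is 4 mm lower. Origin under its centre; +x points away from the robot's side, z up. Hinge and dial lie in its middle plane y = 0. Pressing the dog on it with 60 N or more is ramming.
- slot_end (a point): Point on the flat steel socket plate (64 x 108 mm), at deck level, at x = 72, y = -18 mm in the housing's frame; same axes. The plate's one vertical hole (yellow dots round it, 15.5 mm wide, 38 mm deep, 1.5 mm chamfer) lies 6 to 30 mm from this point towards +y, on the same x: no reading tells where. It does not shift when pushed; a light drag along y finds it.
- hood_angle (a joint): Opening angle of the hood, rad: 0 closed (amber panel level over the dial), grows as its front edge swings up and away from the robot; end stop 1.85. A spring pulls it shut from every angle (0.13 N m closed, 0.19 N m at 1.5) and a damper (0.2 N m s/rad) resists quick swings. It hangs on two arms at y = +-71 mm, the middle is free. With the dog home it leans on the dog at about 1.45.
- hood_hinge (a point): Middle of the hood's hinge line (along the housing's y), 40 mm to +x of the housing's origin and 8 mm above the deck level.
- hood: The hood: amber panel 4 mm thick, 150 mm wide along y, yellow front rim. Origin on the hinge line. Closed, its flat underside is 50 mm above the hinge, from 30 to 105 mm in front of (-x of) it, only the dial below; open at 1.57 that face stands upright towards the robot, 50 mm behind the hinge, 30 to 105 mm above it. Brittle: 18 N or more of contact strains it.
- hood_edge (a point): Middle of the front lower edge of the panel; moves with it (closed: 105 mm in front of and 50 mm above the hinge). It overhangs freely, so something can be put under it from the front; the rim is 7 mm thick.
- dial (a joint): Dial angle, rad, growing clockwise as seen from above; hard stop at 1.60 (red mark), friction about 0.08 N m, stays where left. Starts between 0.2 and 0.8. The bar grip's direction is the housing's yaw + 0.8 - this angle.
- dial_grip (a point): On the dial's vertical axis (62 mm in front of the hinge), 37 mm above the deck, at the height to grip. The grip is an upright bar 42 mm long, 14 mm thick, its top 44 mm above the deck; the point's x axis runs along the bar.
- dog: The bench dog; origin at the lower end of its shank, on its axis (z up along the dog). Round steel shank 14 mm across, 35 mm long, foot chamfered 1 mm; then a round collar 42 mm across, 6 mm thick; then a square wooden head 28 x 28 x 84 mm (125 mm in all; 0.1 to 0.2 kg). The collar stands 7 mm proud of the head, a ledge to lift the hood's edge. Grip it firmly: the hood swings it in the hand. Home means that the collar lies on the socket plate.
- dog_grip (a point): On the dog's axis 103 mm above the tip, 22 mm below the top of the wooden head: the place to grip (gripped much lower, the gripper meets the opened hood's top, 116 mm above deck level); x and y axes are square to the head's faces.
- rack: Dark wooden rack, fixed, 210 (x) x 75 (y) x 50 mm tall, origin under its centre, with three 17 mm holes, 40 mm deep, at x = -70, 0 and 70 mm. The dog stands upright in one of them with its collar on the rack's top, two shorter fittings in the others.
- brass_dog: Short brass dog with a round 30 mm head, 59 mm tall, standing in the rack; origin at the tip of its shank. Leave alone.
- black_stop: Short black plastic stop with a round 26 mm head, 71 mm tall, standing in the rack; origin at the tip of its shank. Leave alone.
- glue: White glue bottle, 60 mm across, 170 mm tall, orange cap; origin under its centre. Leave alone.
- wax: Brass-coloured wax tin, 80 mm across, 55 mm tall; origin under its centre. Leave alone.
- offcut: Wood offcut 120 x 70 x 32 mm lying flat; origin under its centre. Leave alone.
- mallet: Hammer with wooden handle lying on the bench. Leave alone.
- brush: Brush lying on the bench. Leave alone.
- mug: Blue mug, 80 mm across, 95 mm tall; origin under its centre. Leave alone.
Not all that is in view belongs to the job. Leave any purple look-alike of the dog alone.

How it is judged:
By the outcome, as a careful person would: the job done as asked, in the order asked, and still so for the second after the job is handed in, with the robot touching nothing.
It also fails if it takes over 72 s, if anything falls off the work surface, if the arm or the gripper's body presses on something with over 40 N, if the wrist force passes 120 N, or if a joint passes its speed limit or range.

ROBOT

A 6-joint arm with a two-finger parallel gripper is mounted at the origin on the work surface. World frame = base frame: x ahead of the robot, y to its left, z up, the work surface at z = 0. Lengths are in m, angles in rad, forces in N, time in s.
With the tool pointing down it reaches from about 0.3 to 0.875 m from the base axis. Payload 6.4 kg.
Tool frame: the origin (TCP) lies midway between the tips of the shut fingers; the grasp point (between the pads) lies 19 mm behind it; x points along the fingers, y is the direction in which the jaws open and shut, and the axes are right-handed (so a half turn about x gives the same grasp; the last joint's range is limited). The gripper opens to 85 mm and grips with 20 to 120 N. Pads are 22 mm wide; open, the fingers measure 114 mm over their backs; the gripper's body (76 mm by 85 mm) begins 54 mm behind the grasp point. The pads swing forward as they close: fully open they stand 13 mm farther back than shut.
Start: joints at [-1.444, 0.181, 1.607, -0, 1.354, -0.206], TCP at [0.188, -0.543, 0.231] pointing down, gripper open.
Joint ranges: [-2.99, 2.99], [-0.89, 2.07], [0.3, 2.58], [-1.14, 4.28], [0, 2.63], [-3.12, 3.12]. Speed limits (rad/s): [2.57, 2.57, 3.01, 3.14, 3.14, 3.14].

INTERFACE

Orientations are given as a unit quaternion [w, x, y, z].
In Python, from bench import ctrl gives the robot as it stands.
- The arm moves only by the tool step_arm, never from a script. Its argument "motion" is a list of rows, each a list of 7 numbers: the shift along the tool's x, y, z in mm, then the turn, a rotation vector about the tool's x, y, z in degrees, then the closure in counts, from 0 (fully open) to 255 (shut). In form: [[tx, ty, tz, rx, ry, rz, hand], ...]. A call has 1 to 10 rows; each row is the pose to reach, as a shift and turn from the pose commanded when the call began, along the tool's axes at that moment; what a row does not reach only later rows make up. A row lasts 1/8 s, in which the tool goes at most 62.5 mm and 10.7 degrees, less where a joint would pass 70% of its speed; a pose out of reach is approached as far as the arm can. A call with a gripper value outside its range is refused whole. The fingers move at their own pace and stop on an object; the grip force is fixed at half the most. Time passes only in rows, so rows that repeat a pose let the fingers close. It gives the time, the measured TCP pose, the force and the opening at its end, in the units of the state.
- ctrl.get_obs(): the state, without advancing time (a new reading comes with each control period).
- ctrl.camera(name): name is "scene" or "top" or "wrist"; returns (picture, depth): 400x640x3 uint8, red, green, blue; 400x640 float32, m along the optical axis (not along the pixel's ray), 0 where there is no reading.
- ctrl.camera_info(name): a dict with "fx", "fy", "cx", "cy" (pixels), "dist_coeffs" ([k1, k2, p1, p2, k3] as OpenCV has them; the pictures are not rectified), "T" (4x4, takes a point from camera to world coordinates); the wrist camera has in their place "hand_eye" (4x4, takes a point from camera to tool coordinates, whose origin is the TCP and whose axes are the tool frame's). Camera axes: x right, y down, z forward; pixel columns grow to the right and rows downward; lengths in m; the calibration is good to about 2 mm. A picture is of the moment at which its call begins: read the wrist's pose just before it. camera_info takes no time and is no camera call.
- ctrl.hand_in(): hands the job in, once; it reports no verdict.
The state is a dict: "time_s": time; "q": joint angles; "dq": joint speeds; "joint_efforts": joint torques, N m; "eef_pos": TCP position; "eef_rot": TCP orientation; "wrist_force": force on the tool from outside, world axes, zero at the start; "torque": the same for the moment, N m; "opening": opening from 0.0 (shut) to 1.0 (fully open).
Only numpy, scipy, OpenCV 4.12 (cv2) and the standard library are available. Lean on these libraries where they do the work, as an engineer would, in place of code of your own. Each camera call takes 0.05 s, during which the arm holds its last target. There are 200 camera calls.

## Working session

There is one attempt and no reset: what is moved stays moved. The work goes in short steps, Python scripts to look and compute and a tool call to move; the robot and the scene stay as the last step left them, time stands still between calls to the robot, and variables do not carry over. Pictures are saved under pics/ and viewed, about 8 in all and at most 12, crops included, and the job is handed in when it is done.

Besides the shell and the picture viewer there is one more tool, called after "Emit:" in YAML: its name, and indented under it one key for each argument. step_arm: Moves the arm, as the interface text tells. Its arguments: {"type":"object","properties":{"motion":{"type":"array","items":{"type":"array","items":{"type":"number"}}}},"required":["motion"]}

```bash
mkdir -p pics; ls; cat > h.py <<'E'
import numpy as np, cv2
from scipy.spatial.transform import Rotation as R
from bench import ctrl
def Tt():
    o=ctrl.get_obs(); T=np.eye(4); q=o["eef_rot"]
    T[:3,:3]=R.from_quat([q[1],q[2],q[3],q[0]]).as_matrix(); T[:3,3]=o["eef_pos"]; return T
def snap(name,f=None):
    i=ctrl.camera_info(name)
    T=Tt()@np.array(i["hand_eye"]) if name=="wrist" else np.array(i["T"])
    im,d=ctrl.camera(name)
    if f: cv2.imwrite("pics/"+f,im[:,:,::-1]); np.savez("pics/"+f[:-4],im=im,d=d,T=T)
    return im,d,T,i
def pt(u,v,d,T,i,z=None):
    K=np.array([[i["fx"],0,i["cx"]],[0,i["fy"],i["cy"]],[0,0,1]])
    n=cv2.undistortPoints(np.array([[[u,v]]],float),K,np.array(i["dist_coeffs"],float))[0,0]
    r=np.array([n[0],n[1],1.])
    if z is not None:
        w=T[:3,:3]@r; return T[:3,3]+w*(z-T[2,3])/w[2]
    return (T@np.r_[r*d,1])[:3]
def proj(p,T,i):
    K=np.array([[i["fx"],0,i["cx"]],[0,i["fy"],i["cy"]],[0,0,1]])
    M=np.linalg.inv(T); return cv2.projectPoints(np.atleast_2d(p).astype(float),cv2.Rodrigues(M[:3,:3])[0],M[:3,3],K,np.array(i["dist_coeffs"],float))[0][:,0]
def load(f,name):
    z=np.load("pics/"+f+".npz"); return z["im"],z["d"],z["T"],ctrl.camera_info(name)
E
python3 - <<'E'
from h import *
for n in ("top","scene"):
    im,d,T,i=snap(n,n+"1.png"); print(n,np.round(T,3).tolist(),i["fx"])
o=ctrl.get_obs(); print(o)
E
```

```text
pics
top [[0.018, -0.999, 0.047, 0.443], [-1.0, -0.018, 0.002, 0.024], [-0.001, -0.047, -0.999, 1.371], [0.0, 0.0, 0.0, 1.0]] 420.0989582749109
scene [[0.758, 0.555, -0.342, 1.0], [0.652, -0.646, 0.397, -0.551], [-0.001, -0.524, -0.852, 1.334], [0.0, 0.0, 0.0, 1.0]] 456.56197712789003
{'time_s': 0.1, 'q': array([-1.44426921e+00,  1.81466876e-01,  1.60789431e+00,  3.77624732e-05,
        1.35379046e+00, -2.06242323e-01]), 'dq': array([ 0.00102938, -0.00204831, -0.00352204, -0.00160111, -0.00066233,
       -0.00055095]), 'joint_efforts': array([ 1.94046734e-04, -4.45881736e+01, -3.52236128e+01, -3.14826138e-04,
        4.26128317e-03,  9.39328146e-06]), 'eef_pos': array([ 0.18782737, -0.54294524,  0.23048078]), 'eef_rot': array([ 0.11655656,  0.69737687,  0.11765702, -0.69730689]), 'wrist_force': array([0.90986249, 0.97494974, 0.25086598]), 'torque': array([-1.89633661e-02, -3.36649119e-05,  2.01082746e-02]), 'opening': 0.998987480427323}
```

View pics/top1.png

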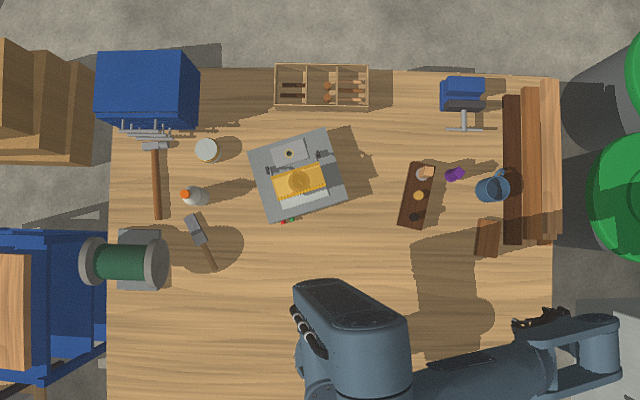

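View pics/scene1.png

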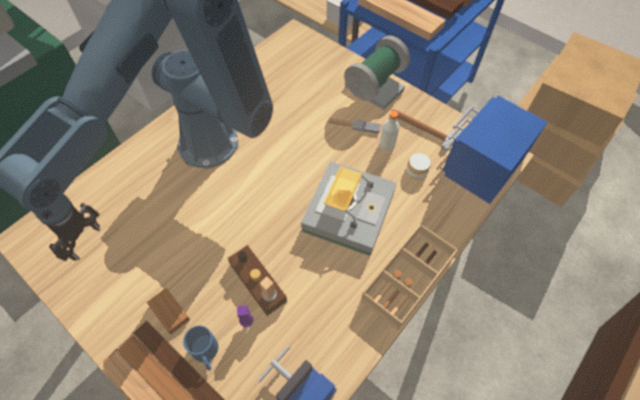

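The top view shows the housing at px ~(300,175), rotated. The rack is at (417,195), with the dog in its far hole (~(425,172)). The purple look-alike is at (454,174). I'll enlarge both.

```bash
python3 - <<'E'
from h import *
im,d,T,i=load("top1","top")
a=cv2.resize(im[118:233,240:358],None,fx=5,fy=5,interpolation=cv2.INTER_CUBIC)
b=cv2.resize(im[150:240,390:430+12],None,fx=4,fy=5*1.28,interpolation=cv2.INTER_CUBIC)
b=cv2.resize(im[150:240,390:442],None,fx=4,fy=4,interpolation=cv2.INTER_CUBIC)
c=np.zeros((575,800,3),np.uint8); c[:,:590]=a[:575,:590]; c[:360,592:800]=b
cv2.imwrite("pics/crop1.png",c[:,:,::-1])
E
```

```text
(no output)
```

View pics/crop1.png

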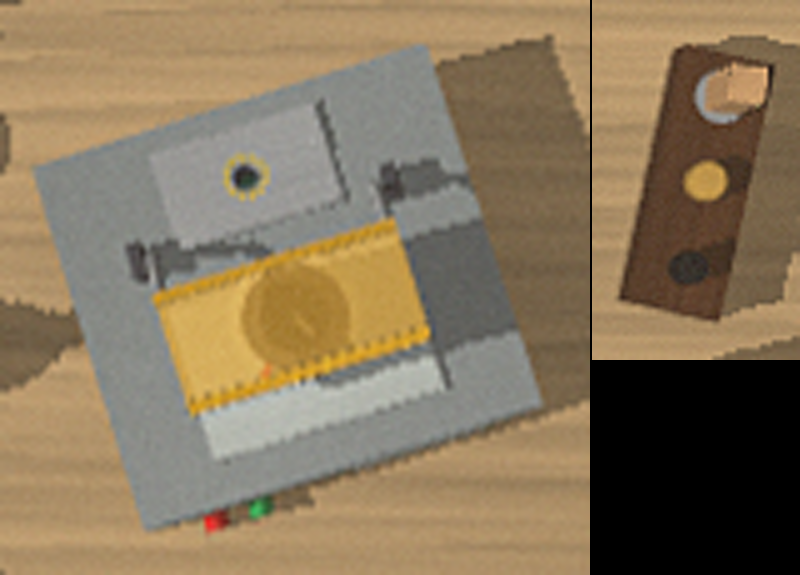

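```bash
python3 - <<'E'
from h import *
im,d,T,i=load("top1","top")
P=lambda u,v,z: pt(u,v,None,T,i,z)
H=[P(*p,.066) for p in [(247,151.6),(325,126.6),(348.4,199),(270,224)]]
print("H",np.round(H,4).tolist(),np.round(np.mean(H,0),4)); 
for k in range(4):
    e=H[(k+1)%4]-H[k]; print(np.linalg.norm(e),np.degrees(np.arctan2(e[1],e[0])))
K=[P(*p,.05) for p in [(411.5,161.2),(435.2,166.2),(421.5,230),(397.2,224.2)]]
print("R",np.round(K,4).tolist(),np.round(np.mean(K,0),4))
for k in range(4):
    e=K[(k+1)%4]-K[k]; print(np.linalg.norm(e),np.degrees(np.arctan2(e[1],e[0])))
hole=P(289,153.8,.07); print("hole",hole)
yaw=np.radians(np.degrees(np.arctan2(*(np.array(H[0]+H[1]-H[2]-H[3])[[1,0]]))))
c=np.mean(H,0); c_,s_=np.cos(yaw),np.sin(yaw); v=hole-c
print("yaw",np.degrees(yaw),"hole in H",c_*v[0]+s_*v[1],-s_*v[0]+c_*v[1])
print("dog top",P(429,171.5,.14),"brass",P((706-592)/4+390,181/4+150,.069), "black",P((688-592)/4+390,267/4+150,.08))
# depth-based check
for u,v in [(429,171),(289,145),(300,180)]: print(pt(u,v,d[v,u],T,i))
E
```

```text
H [[0.6528, 0.2696, 0.066], [0.736, 0.0258, 0.066], [0.5092, -0.0509, 0.066], [0.4272, 0.1914, 0.066]] [0.5813 0.109  0.066 ]
0.2575302208909914 -71.15878197561325
0.23937037479436843 -161.29919981830437
0.2558478893610357 108.70906771258109
0.2387820710735571 19.10429418398188
R [[0.6339, -0.251, 0.05], [0.6195, -0.3273, 0.05], [0.4162, -0.2844, 0.05], [0.4333, -0.2069, 0.05]] [ 0.5257 -0.2674  0.05  ]
0.07767946361085944 -100.64158706155574
0.20784020791150815 168.08672976200077
0.07935374918572856 77.53979138256426
0.20536571190323466 -12.384720154326688
hole [0.64708591 0.13674539 0.07      ]
yaw 18.902298958652135 hole in H 0.0712420542435628 0.004950981398515561
dog top [ 0.59128527 -0.28474371  0.14      ] brass [ 0.52466414 -0.26964725  0.069     ] black [ 0.45727386 -0.25363814  0.08      ]
[ 0.59228694 -0.28373426  0.14401013]
[0.67482833 0.13738774 0.07015867]
[0.55929129 0.09674435 0.13608303]
```

```bash
cat >> h.py <<'E'
def Rdown(a):
    "tool x down, tool y at world azimuth a (deg)"
    a=np.radians(a); x=np.array([0,0,-1.]); y=np.array([np.cos(a),np.sin(a),0]); return np.c_[x,y,np.cross(x,y)]
def rel(p,a):
    T=Tt(); o=[]
    for aa in (a,a+180):
        o.append((T[:3,:3].T@(np.array(p)-T[:3,3])*1000, np.degrees(R.from_matrix(T[:3,:3].T@Rdown(aa)).as_rotvec())))
    return [np.round(np.r_[x],1).tolist() for x in o]
E
python3 - <<'E'
from h import *
T=Tt(); print(np.round(T,3)); print(ctrl.camera_info("wrist")["hand_eye"])
print(rel([.593,-.283,.29],108.9), rel([.593,-.283,.29],78))
E
```

```text
[[-0.     0.327 -0.945  0.188]
 [ 0.002 -0.945 -0.327 -0.543]
 [-1.    -0.002 -0.     0.23 ]
 [ 0.     0.     0.     1.   ]]
[[ 6.03660894e-04 -2.85946055e-01  9.58245527e-01 -1.42251820e-01]
 [ 9.99999707e-01  6.23710323e-04 -4.43845756e-04  5.67445579e-04]
 [-4.70751683e-04  9.58245514e-01  2.85946348e-01 -7.30669977e-02]
 [ 0.00000000e+00  0.00000000e+00  0.00000000e+00  1.00000000e+00]]
[[-59.2, -113.4, -467.9, -179.8, -0.1, -0.0], [-59.2, -113.4, -467.9, 0.2, -0.0, 0.1]] [[-59.2, -113.4, -467.9, -148.9, -0.1, 0.0], [-59.2, -113.4, -467.9, 31.1, 0.0, 0.1]]
```

Emit:
step_arm:
  motion:
    - [-25,-5,-20,0,0,0,0]
    - [-59,-30,-80,0,0,0,0]
    - [-59,-45,-130,0,0,0,0]
    - [-59,-55,-185,0,0,0,0]
    - [-59,-70,-240,0,0,0,0]
    - [-59,-80,-295,0,0,0,0]
    - [-59,-90,-350,0,0,0,0]
    - [-59,-100,-405,0,0,0,0]
    - [-59,-113,-450,0,0,0,0]
    - [-59,-113,-468,0,0,0,0]

```text
time_s: 1.35
eef_pos: [0.5948, -0.2815, 0.2894]
eef_rot: [-0.118, -0.697, -0.119, 0.697]
wrist_force: [0.2, -0.5, 0.1]
opening: 1.0
```

Emit:
step_arm:
  motion:
    - [0,0,0,0,0,0,0]
    - [0,0,0,0,0,0,0]

```text
time_s: 1.6
eef_pos: [0.5922, -0.2848, 0.29]
eef_rot: [-0.117, -0.697, -0.117, 0.698]
wrist_force: [-0.9, -0.7, -0.1]
opening: 1.004
```

```bash
python3 - <<'E'
from h import *
snap("wrist","w1.png"); o=ctrl.get_obs(); print(o["time_s"],o["eef_pos"],o["q"],o["wrist_force"])
E
```

```text
1.65 [ 0.59209701 -0.2849574   0.29020657] [-6.28573150e-01  3.22863330e-01  1.31512642e+00 -4.55307008e-04
  1.50407767e+00  6.11212897e-01] [-0.79272064 -0.49676169  0.76437924]
```

View pics/w1.png

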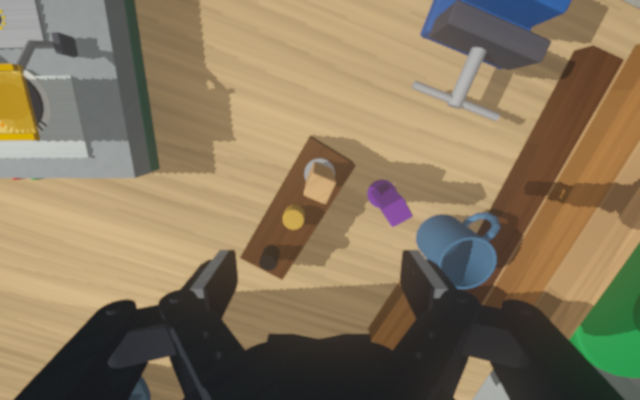

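The wrist view shows the dog's head at (320,188) and its collar at (320,170). I'll crop in to get the head's yaw.

```bash
python3 - <<'E'
from h import *
im,d,T,i=load("w1","wrist")
cv2.imwrite("pics/w1c.png",cv2.resize(im[140:220,280:360],None,fx=7,fy=7,interpolation=cv2.INTER_CUBIC)[:,:,::-1])
E
```

```text
(no output)
```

View pics/w1c.png

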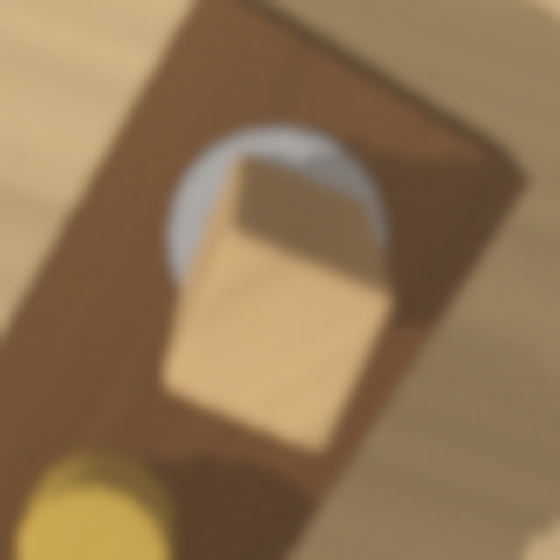

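```bash
python3 - <<'E'
from h import *
im,d,T,i=load("w1","wrist")
K=[pt(280+a/7,140+b/7,None,T,i,.14) for a,b in [(227,232),(392,297),(320,450),(165,385)]]
print(np.round(K,4).tolist()); c=np.mean(K,0); print(c)
for k in range(4):
    e=K[(k+1)%4]-K[k]; print(np.linalg.norm(e),np.degrees(np.arctan2(e[1],e[0])))
cc=pt(280+277/7,140+237/7,None,T,i,.056);print("collar",cc)
print(pt(319,188,d[188,319],T,i))
for a in (92,2): print(a,rel([*c[:2],.098],a))
E
```

```text
[[0.607, -0.2733, 0.14], [0.6057, -0.3004, 0.14], [0.579, -0.2981, 0.14], [0.5812, -0.2719, 0.14]]
[ 0.59324646 -0.2859111   0.14      ]
0.027120904615629347 -92.76400118995383
0.02678564285072417 175.15897579080416
0.026313344430008673 85.41234831321849
0.025931099905177973 -3.095219798988277
collar [ 0.59361145 -0.28619322  0.056     ]
[ 0.59386762 -0.28520771  0.1394338 ]
92 [[192.2, 1.3, -0.9, -163.0, -0.0, 0.1], [192.2, 1.3, -0.9, 17.0, 0.0, 0.0]]
2 [[192.2, 1.3, -0.9, -73.0, 0.0, 0.0], [192.2, 1.3, -0.9, 107.0, 0.0, -0.0]]
```

```bash
python3 - <<'E'
from h import *
im,d,T,i=load("w1","wrist")
for u,v in [(375,190),(383,190),(390,205),(398,210),(395,205)]: print(pt(u,v,d[v,u],T,i)-[.5935,-.286,0])
E
```

```text
[ 0.00277375 -0.08213663  0.05012238]
[ 0.00915594 -0.08772491  0.06677668]
[ 0.00448422 -0.08482343  0.12392623]
[ 0.00201367 -0.09588515  0.12440381]
[ 0.00662237 -0.08986026  0.12514601]
```

Emit:
step_arm:
  motion:
    - [20,1,-1,8,0,0,90]
    - [45,1,-1,16,0,0,90]
    - [70,1,-1,22.8,0,0,90]
    - [95,1,-1,22.8,0,0,90]
    - [115,1,-1,22.8,0,0,90]
    - [115,1,-1,22.8,0,0,90]

```text
time_s: 2.4
eef_pos: [0.593, -0.2844, 0.1734]
eef_rot: [0.024, -0.706, 0.023, 0.708]
wrist_force: [0.2, -0.2, 0.3]
opening: 0.644
```

```bash
python3 - <<'E'
from h import *
print(rel([.5933,-.286,.098],-93.8))
E
```

```text
[[75.4, 1.8, -0.6, 0.0, 0.2, 0.1], [75.4, 1.8, -0.6, -180.0, -0.2, 0.3]]
```

Emit:
step_arm:
  motion:
    - [25,1,0,0,0,0,90]
    - [50,1,0,0,0,0,90]
    - [70,1,0,0,0,0,90]
    - [75,1,0,0,0,0,90]
    - [75,1,0,0,0,0,150]
    - [75,1,0,0,0,0,230]
    - [75,1,0,0,0,0,230]
    - [75,1,0,0,0,0,230]
    - [75,1,0,0,0,0,230]

```text
time_s: 3.52
eef_pos: [0.5952, -0.2858, 0.1015]
eef_rot: [-0.023, 0.707, -0.023, -0.706]
wrist_force: [-1.0, 0.5, 5.8]
opening: 0.32
```

Emit:
step_arm:
  motion:
    - [-10,0,0,0,0,0,230]
    - [-25,0,0,0,0,0,230]
    - [-45,0,0,0,0,0,230]
    - [-75,0,0,0,0,0,230]
    - [-110,0,0,0,0,0,230]
    - [-140,0,0,0,0,0,230]
    - [-140,0,0,0,0,0,230]

```text
time_s: 4.4
eef_pos: [0.596, -0.2864, 0.2449]
eef_rot: [-0.022, 0.709, -0.024, -0.705]
wrist_force: [-1.1, -1.0, -1.1]
opening: 0.32
```

```bash
python3 - <<'E'
from h import *
o=ctrl.get_obs(); print(o["time_s"],o["eef_pos"],o["opening"],o["wrist_force"])
print(rel([.4394,.0604,.24],-71.1))
E
```

```text
4.4 [ 0.59603334 -0.28640677  0.24488808] 0.319951783339835 [-1.07538915 -1.00148755 -1.0598825 ]
[[2.5, -335.9, 178.9, -22.6, -0.3, -0.3], [2.5, -335.9, 178.9, 157.4, -0.4, 0.4]]
```

Emit:
step_arm:
  motion:
    - [0,-20,12,-3,0,0,230]
    - [0,-60,35,-8,0,0,230]
    - [0,-105,60,-13,0,0,230]
    - [0,-155,85,-18,0,0,230]
    - [0,-205,112,-22.6,0,0,230]
    - [0,-250,135,-22.6,0,0,230]
    - [0,-290,155,-22.6,0,0,230]
    - [0,-320,170,-22.6,0,0,230]
    - [0,-336,179,-22.6,0,0,230]
    - [0,-336,179,-22.6,0,0,230]

```text
time_s: 5.65
eef_pos: [0.4371, 0.0621, 0.2398]
eef_rot: [-0.117, -0.697, -0.117, 0.698]
wrist_force: [0.0, 0.1, -1.7]
opening: 0.32
```

```bash
python3 - <<'E'
from h import *
im,d,T,i=snap("wrist","w2.png"); o=ctrl.get_obs(); print(o["time_s"],o["eef_pos"],o["wrist_force"])
print(np.round(Tt(),3))
snap("scene","s2.png")
E
```

```text
5.7 [0.43770545 0.06135829 0.23996638] [ 0.1845654  -0.57390862 -1.53129435]
[[-0.     0.324 -0.946  0.438]
 [-0.    -0.946 -0.324  0.061]
 [-1.     0.     0.     0.24 ]
 [ 0.     0.     0.     1.   ]]
```

View pics/w2.png

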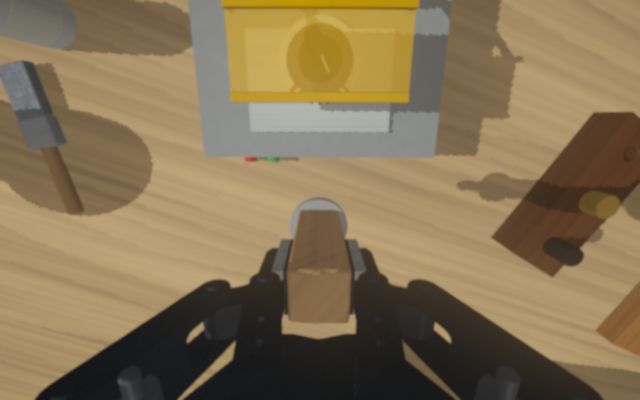

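The dog is held square and the hood edge is parallel to the image rows. The rim's front lower edge runs (231,102)–(409,102), the housing front edge (203,157)–(437,157), and the collar's top rim is at (319,198).

```bash
python3 - <<'E'
from h import *
im,d,T,i=load("w2","wrist")
yaw=np.radians(18.9); c=np.array([.5813,.109]); Rh=np.array([[np.cos(yaw),-np.sin(yaw)],[np.sin(yaw),np.cos(yaw)]])
H=lambda p:np.round(np.r_[Rh.T@(np.array(p)[:2]-c),p[2]]*1000,1)
for n,u,v,z in [("rimL",231,102,.128),("rimR",409,102,.128),("fL",203,157,.066),("fR",437,157,.066),("collL",293,222,.1945),("collR",346,222,.1945),("collBack",319,198,.1945)]:
    print(n,H(pt(u,v,None,T,i,z)))
print("eef",H(Tt()[:3,3]))
for u,v in [(320,98),(320,90),(270,97),(319,204),(319,206),(320,300)]: print(u,v,H(pt(u,v,d[v,u],T,i)))
y=Tt()[:3,1]; print(np.degrees(np.arctan2(y[1],y[0])))
b=np.array([.324,-.946]);
for n,(u1,v1),(u2,v2),z in [("front",(203,157),(437,157),.066)]:
    e=pt(u2,v2,None,T,i,z)-pt(u1,v1,None,T,i,z); print(n,np.degrees(np.arctan2(e[1],e[0])),np.linalg.norm(e))
E
```

```text
rimL [-64.4  77.5 128. ]
rimR [-64.2 -75.9 128. ]
fL [-119.8  132.8   66. ]
fR [-119.3 -132.1   66. ]
collL [-149.4   20.2  194.5]
collR [-149.3  -17.8  194.5]
collBack [-131.5    1.6  194.5]
eef [-151.1    0.9  240.1]
320 98 [-61.7   0.8 135.3]
320 90 [-55.    0.8 130.5]
270 97 [-60.9  42.6 134.5]
319 204 [-136.2    1.5  193.4]
319 206 [-137.4    1.5  194.4]
320 300 [-154.6    1.1  277.3]
-71.13897094038208
front -70.9985456922284 0.26495590064505425
```

Emit:
step_arm:
  motion:
    - [20,0,0,0,0,0,230]
    - [45,0,0,0,0,0,230]
    - [65,0,0,0,0,0,230]
    - [72,0,-5,0,0,0,230]
    - [72,0,-20,0,0,0,230]
    - [72,0,-40,0,0,0,230]
    - [72,0,-58,0,0,0,230]
    - [72,0,-66,0,0,0,230]
    - [72,0,-69,0,0,0,230]
    - [72,0,-69,0,0,0,230]

```text
time_s: 7.0
eef_pos: [0.503, 0.0838, 0.1684]
eef_rot: [-0.116, -0.697, -0.116, 0.698]
wrist_force: [0.1, -0.5, -1.9]
opening: 0.321
```

```bash
cat >> h.py <<'E'
yaw=np.radians(18.9); c=np.array([.5813,.109]); Rh=np.array([[np.cos(yaw),-np.sin(yaw)],[np.sin(yaw),np.cos(yaw)]])
H=lambda p:np.round(np.r_[Rh.T@(np.array(p)[:2]-c),p[2]]*1000,1)
def st():
    o=ctrl.get_obs(); f=o["wrist_force"]; print(o["time_s"],"H",H(o["eef_pos"]),"F_H",np.round(np.r_[Rh.T@f[:2],f[2]],1),"M_H",np.round(np.r_[Rh.T@o["torque"][:2],o["torque"][2]],2),o["opening"])
E
python3 - <<'E'
from h import *
st(); snap("wrist","w3.png")
E
```

```text
7.0 H [-82.2   1.5 168.4] F_H [-0.1 -0.5 -1.9] M_H [ 0.02 -0.03  0.03] 0.32091516530024616
```

View pics/w3.png

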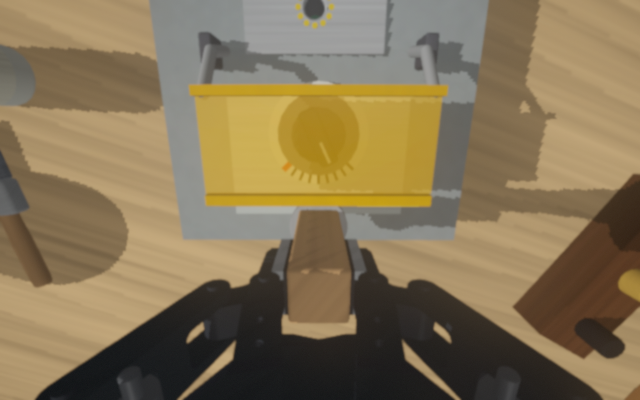

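```bash
python3 - <<'E'
from h import *
im,d,T,i=load("w3","wrist"); print("hole",H(pt(314,9,None,T,i,.070)))
for t in np.r_[0:1.66:.15]:
    r=101-4*t/1.6; s,cc=np.sin(t),np.cos(t); x=-r*cc+50*s; z=r*s+50*cc
    print(round(t,2), "tx %.0f tz %.0f"%(-(123.5+z-168.4), -(19+x+82.2)))
E
```

```text
hole [70.6  4.5 70. ]
0.0 tx -5 tz -0
0.15 tx -20 tz -9
0.3 tx -32 tz -20
0.45 tx -44 tz -33
0.6 tx -53 tz -47
0.75 tx -59 tz -63
0.9 tx -64 tz -79
1.05 tx -65 tz -96
1.2 tx -65 tz -112
1.35 tx -61 tz -129
1.5 tx -56 tz -144
1.65 tx -48 tz -159
```

Emit:
step_arm:
  motion:
    - [-3,0,0,0,0,0,230]
    - [-8,0,-2,0,0,0,230]
    - [-14,0,-5,0,0,0,230]
    - [-20,0,-9,0,0,0,230]
    - [-26,0,-14,0,0,0,230]
    - [-32,0,-20,0,0,0,230]
    - [-38,0,-26,0,0,0,230]
    - [-44,0,-33,0,0,0,230]
    - [-48,0,-40,0,0,0,230]
    - [-53,0,-47,0,0,0,230]

```text
time_s: 8.3
eef_pos: [0.548, 0.0992, 0.2214]
eef_rot: [-0.116, -0.698, -0.116, 0.698]
wrist_force: [-0.3, -0.1, -5.7]
opening: 0.318
```

```bash
python3 - <<'E'
from h import *
st(); snap("wrist","w4.png")
E
```

```text
8.3 H [-34.7   1.5 221.4] F_H [-0.4 -0.  -5.7] M_H [-0.1   0.26 -0.05] 0.3184106976789008
```

View pics/w4.png

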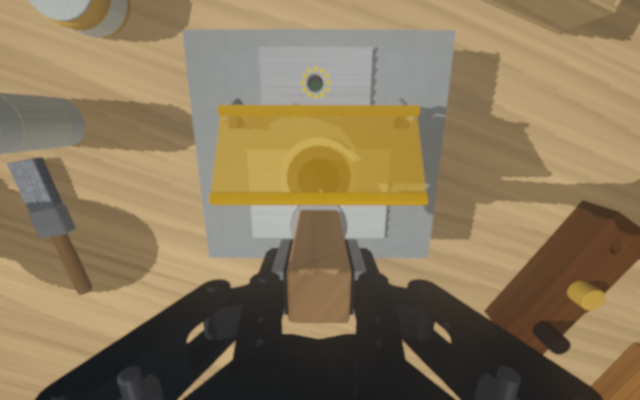

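Emit:
step_arm:
  motion:
    - [-3,0,-8,0,0,0,230]
    - [-6,0,-16,0,0,0,230]
    - [-9,0,-24,0,0,0,230]
    - [-11,0,-32,0,0,0,230]
    - [-12,0,-41,0,0,0,230]
    - [-12,0,-49,0,0,0,230]
    - [-12,0,-57,0,0,0,230]
    - [-12,0,-65,0,0,0,230]
    - [-10,0,-74,0,0,0,230]
    - [-8,0,-82,0,0,0,230]

```text
time_s: 9.6
eef_pos: [0.6258, 0.1258, 0.2293]
eef_rot: [0.116, 0.698, 0.116, -0.697]
wrist_force: [-2.5, -0.9, -0.8]
opening: 0.317
```

```bash
python3 - <<'E'
from h import *
st()
E
```

```text
9.6 H [ 47.6   1.5 229.3] F_H [-2.6 -0.1 -0.8] M_H [-0.1   0.56 -0.  ] 0.316610877542158
```

Emit:
step_arm:
  motion:
    - [3,0,-8,0,0,0,230]
    - [6,0,-15,0,0,0,230]
    - [11,0,-21,0,0,0,230]
    - [18,0,-24,0,0,0,230]
    - [24,0,-24,0,0,0,230]
    - [30,0,-24,0,0,0,230]
    - [30,0,-24,0,0,0,230]

```text
time_s: 10.48
eef_pos: [0.6469, 0.1332, 0.1982]
eef_rot: [-0.116, -0.697, -0.116, 0.698]
wrist_force: [-2.8, -1.4, -3.4]
opening: 0.322
```

```bash
python3 - <<'E'
from h import *
st(); im,d,T,i=snap("wrist","w5.png"); im2=snap("scene","s5.png")[0]
a=np.zeros((400,800,3),np.uint8); a[:,:480]=im[:,80:560]; a[:320,480:]=cv2.resize(im2[150:270,290:410],(320,320),interpolation=cv2.INTER_CUBIC)
cv2.imwrite("pics/v5.png",a[:,:,::-1])
E
```

```text
10.475 H [ 69.9   1.7 198.2] F_H [-3.1 -0.4 -3.4] M_H [0.03 0.71 0.  ] 0.3216600790241411
```

View pics/v5.png

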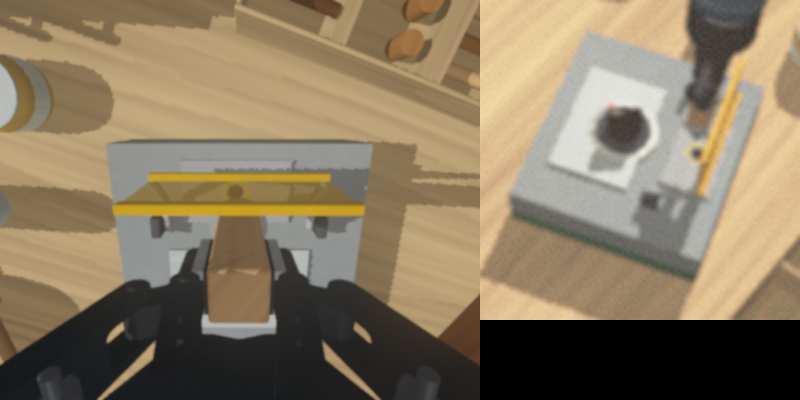

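The dog still looks square in the hand: the white strip at the bottom is the dial plate showing through the gap. The hood's rims are at rows 178 and 210, so it is nearly upright. I'll check the hood angle and the dog's tilt with depth.

```bash
python3 - <<'E'
from h import *
for f in ("w2","w5"):
    im,d,T,i=load(f,"wrist"); Te=T@np.linalg.inv(np.array(i["hand_eye"]))
    print(f,"head pts in tool frame (mm):")
    for u,v in [(320,310),(320,290),(320,275),(320,262),(320,250),(320,240),(320,225),(320,218)]:
        p=pt(u,v,d[v,u],T,i); print(v,np.round((np.linalg.inv(Te)@np.r_[p,1])[:3]*1000,1),H(p))
im,d,T,i=load("w5","wrist")
print("hood")
for u,v in [(230,211),(400,211),(250,209),(250,213),(250,200),(400,200),(250,190),(400,190),(250,178),(400,178)]: print(u,v,H(pt(u,v,d[v,u],T,i)))
E
```

```text
w2 head pts in tool frame (mm):
310 [-38.    1.2   7.9] [-159.4    1.1  277.7]
290 [-38.5   1.2  -2.8] [-148.8    1.2  278.3]
275 [-38.7   1.2 -10.2] [-141.4    1.2  278.5]
262 [-30.8   1.2 -12. ] [-139.6    1.2  270.6]
250 [-18.5   1.2 -11.7] [-139.8    1.1  258.2]
240 [ -8.    1.3 -12.3] [-139.2    1.1  247.8]
225 [ 15.2   1.4 -11.7] [-139.9    1.   224.6]
218 [ 27.    1.5 -11.9] [-139.7    0.9  212.7]
w5 head pts in tool frame (mm):
310 [-38.4   1.2   7.6] [ 62.5   0.5 236.6]
290 [-37.6   1.2  -2.1] [ 72.1   0.5 235.7]
275 [-37.7   1.2  -9.5] [ 79.6   0.5 235.8]
262 [-32.2   1.2 -12.7] [ 82.7   0.5 230.4]
250 [-19.7   1.2 -12.3] [ 82.3   0.4 217.9]
240 [ -7.1   1.3 -11.9] [ 81.8   0.4 205.2]
225 [ 14.2   1.4 -12.1] [ 82.    0.3 184. ]
218 [ 28.3   1.5 -11.4] [ 81.3   0.2 169.9]
hood
230 211 [ 90.9  53.5 184.2]
400 211 [ 90.9 -47.  184.2]
250 209 [ 92.3  41.4 184.7]
250 213 [ 89.7  41.7 184.5]
250 200 [ 92.4  45.8 166.2]
400 200 [ 91.8 -52.5 164.2]
250 190 [ 92.6  51.9 140.5]
400 190 [ 92.7 -58.9 141. ]
250 178 [ 96.5  57.4 116.2]
400 178 [ 96.2 -66.  114.4]
```

Emit:
step_arm:
  motion:
    - [0,0,5,0,0,0,230]
    - [0,-1,11,0,0,0,230]
    - [0,-2,17,0,0,0,230]
    - [0,-3,23,0,0,0,230]
    - [7,-3,25,0,0,0,230]
    - [14,-3,25,0,0,0,230]
    - [21,-3,25,0,0,0,230]
    - [28,-3,25,0,0,0,230]
    - [34,-3,25,0,0,0,230]
    - [34,-3,25,0,0,0,230]

```text
time_s: 11.82
eef_pos: [0.6226, 0.1281, 0.1642]
eef_rot: [-0.116, -0.697, -0.116, 0.698]
wrist_force: [-2.2, -0.7, -2.4]
opening: 0.323
```

```bash
python3 - <<'E'
from h import *
st(); im,d,T,i=snap("wrist","w6.png"); Te=T@np.linalg.inv(np.array(i["hand_eye"]))
for v in (290,262,240,222):
    p=pt(320,v,d[v,320],T,i); print(v,np.round((np.linalg.inv(Te)@np.r_[p,1])[:3]*1000,1))
a=im[120:320,160:480].astype(int); m=(a[:,:,0]>180)&(a[:,:,2]<60)  # yellow rim
ys,xs=np.nonzero(m); print("rim rows",np.percentile(ys+120,[1,25,50,75,99]) if len(ys) else None)
for v in range(150,262,8): print(v,im[v,250],H(pt(250,v,d[v,250],T,i)),end=";")
E
```

```text
11.825 H [ 45.2   4.7 164.2] F_H [-2.3  0.1 -2.4] M_H [-0.01  0.24 -0.06] 0.32329264581144374
290 [-37.9   1.2  -2.4]
262 [-30.2   1.2 -11.6]
240 [-25.9   1.2 -20.4]
222 [ -9.2   1.3 -22.8]
rim rows [170. 175. 249. 253. 257.]
150 [148 150 146] [92.9 62.7 66.2];158 [148 150 146] [86.1 63.  66.8];166 [142 118  62] [ 88.8  48.9 125.3];174 [199 161  37] [ 84.3  48.4 129.1];182 [154 130  72] [ 79.9  47.7 133.1];190 [153 129  71] [ 77.1  45.6 142.9];198 [144 117  57] [ 74.2  44.1 150.2];206 [141 113  53] [ 71.9  42.3 158.6];214 [141 114  52] [ 69.8  40.7 165.9];222 [153 128  67] [ 67.7  39.3 172.3];230 [153 128  68] [ 65.8  38.  178.5];238 [139 109  31] [ 66.1  35.5 188.9];246 [157 123  24] [ 64.3  34.5 193.5];254 [201 162  15] [ 60.6  34.7 193.8];
```

Emit:
step_arm:
  motion:
    - [0,0,0,0,2.5,0,230]
    - [0,0,-1,0,5,0,230]
    - [0,0,-3,0,7,0,230]
    - [1,0,-6,0,7,0,230]
    - [3,0,-9,0,7,0,230]
    - [5,0,-12,0,7,0,230]
    - [6,0,-15,0,7,0,230]
    - [6,0,-17.3,0,7,0,230]
    - [6,0,-17.3,0,7,0,230]

```text
time_s: 13.0
eef_pos: [0.6394, 0.1336, 0.1587]
eef_rot: [0.109, 0.739, 0.123, -0.654]
wrist_force: [-2.1, -1.4, -3.4]
opening: 0.323
```

```bash
python3 - <<'E'
from h import *
st(); T=Tt(); print("tip",H(T[:3,3]+T[:3,0]*.0865+T[:3,2]*.0017), np.round(T[:3,0],3))
E
```

```text
13.0 H [ 62.9   4.5 158.7] F_H [-2.5 -0.7 -3.4] M_H [-0.08  0.4  -0.03] 0.32279396738577826
tip [71.7  4.5 72.7] [ 0.114  0.039 -0.993]
```

Emit:
step_arm:
  motion:
    - [1,0,0.1,0,0,0,230]
    - [2,0,0.2,0,0,0,230]
    - [3,0,0.4,0,0,0,230]
    - [4,0,0.5,0,0,0,230]
    - [5,0,0.6,0,0,0,230]
    - [5,0,0.6,0,0,0,230]

```text
time_s: 13.75
eef_pos: [0.6395, 0.1337, 0.1541]
eef_rot: [0.109, 0.739, 0.123, -0.654]
wrist_force: [-1.9, -0.8, -1.3]
opening: 0.315
```

```bash
python3 - <<'E'
from h import *
st(); T=Tt(); print("tip",H(T[:3,3]+T[:3,0]*.0865+T[:3,2]*.0017))
E
```

```text
13.75 H [ 63.    4.5 154.1] F_H [-2.1 -0.2 -1.3] M_H [0.01 0.23 0.03] 0.3147719053989922
tip [71.9  4.5 68. ]
```

Emit:
step_arm:
  motion:
    - [1,0,0.1,0,0,0,230]
    - [2,0,0.2,0,0,0,230]
    - [3,0,0.4,0,0,0,230]
    - [4,0,0.5,0,0,0,230]
    - [4,0,0.5,0,0,0,230]

```text
time_s: 14.38
eef_pos: [0.6396, 0.1337, 0.1501]
eef_rot: [0.109, 0.739, 0.123, -0.654]
wrist_force: [-1.4, -0.8, -1.8]
opening: 0.324
```

```bash
python3 - <<'E'
from h import *
st(); T=Tt(); print("tip",H(T[:3,3]+T[:3,0]*.0865+T[:3,2]*.0017))
E
```

```text
14.375 H [ 63.1   4.5 150.1] F_H [-1.6 -0.3 -1.8] M_H [-0.08  0.14 -0.05] 0.32407623532048446
tip [72.   4.5 64.1]
```

Emit:
step_arm:
  motion:
    - [1.2,0,0.2,0,0,0,230]
    - [2.5,0,0.3,0,0,0,230]
    - [3.8,0,0.5,0,0,0,230]
    - [5,0,0.6,0,0,0,230]
    - [5.2,0,-1,0,-1.2,0,230]
    - [5.3,0,-2.6,0,-2.4,0,230]
    - [5.5,0,-4.2,0,-3.5,0,230]
    - [5.7,0,-5.8,0,-4.7,0,230]
    - [6,0,-7.4,0,-5.8,0,230]
    - [6.2,0,-9,0,-7,0,230]

```text
time_s: 15.62
eef_pos: [0.6487, 0.1367, 0.1446]
eef_rot: [-0.116, -0.697, -0.116, 0.698]
wrist_force: [1.5, 0.0, -2.6]
opening: 0.316
```

```bash
python3 - <<'E'
from h import *
st(); T=Tt(); print("tip",H(T[:3,3]+T[:3,0]*.0865+T[:3,2]*.0017),np.round(T[:3,:3],3).tolist())
E
```

```text
15.625 H [ 72.8   4.4 144.6] F_H [ 1.4 -0.4 -2.6] M_H [-0.17 -0.69 -0.07] 0.31581513639758024
tip [70.9  4.4 58.1] [[-0.002, 0.323, -0.946], [-0.001, -0.946, -0.323], [-1.0, -0.0, 0.002]]
```

Emit:
step_arm:
  motion:
    - [2,0,0,0,0,0,230]
    - [4,0,0,0,0,0,230]
    - [6,0,0,0,0,0,230]
    - [8,0,0,0,0,0,230]
    - [10,0,0,0,0,0,230]
    - [10,0,0,0,0,0,230]

```text
time_s: 16.38
eef_pos: [0.6487, 0.1368, 0.1347]
eef_rot: [0.116, 0.698, 0.116, -0.698]
wrist_force: [1.9, 0.9, -1.0]
opening: 0.321
```

```bash
python3 - <<'E'
from h import *
st()
E
```

```text
16.375 H [ 72.8   4.5 134.7] F_H [ 2.1  0.2 -1. ] M_H [-0.01 -0.79 -0.1 ] 0.32082694207181
```

Emit:
step_arm:
  motion:
    - [3,0,0,0,0,0,230]
    - [6,0,0,0,0,0,230]
    - [8.5,0,0,0,0,0,230]
    - [10.5,0,0,0,0,0,230]
    - [11.5,0,0,0,0,0,230]
    - [12,0,0,0,0,0,230]
    - [12,0,0,0,0,0,230]

```text
time_s: 17.25
eef_pos: [0.6488, 0.1369, 0.1233]
eef_rot: [0.116, 0.698, 0.116, -0.697]
wrist_force: [2.4, 1.6, 2.5]
opening: 0.321
```

Emit:
step_arm:
  motion:
    - [0.5,0,0,0,0,0,230]
    - [1,0,0,0,0,0,230]
    - [1,0,0,0,0,0,230]

```text
time_s: 17.62
eef_pos: [0.6488, 0.1368, 0.1222]
eef_rot: [0.116, 0.698, 0.116, -0.697]
wrist_force: [2.4, -0.0, 3.2]
opening: 0.321
```

Emit:
step_arm:
  motion:
    - [0.5,0,0,0,0,0,230]
    - [1,0,0,0,0,0,230]
    - [1,0,0,0,0,0,230]

```text
time_s: 18.0
eef_pos: [0.6488, 0.1369, 0.1215]
eef_rot: [0.116, 0.698, 0.116, -0.697]
wrist_force: [0.5, 0.8, 5.3]
opening: 0.32
```

Emit:
step_arm:
  motion:
    - [0.5,0,0,0,0,0,230]
    - [1,0,0,0,0,0,230]
    - [1,0,0,0,0,0,230]

```text
time_s: 18.38
eef_pos: [0.6489, 0.1369, 0.1215]
eef_rot: [0.116, 0.698, 0.116, -0.697]
wrist_force: [-0.7, 0.9, 10.0]
opening: 0.318
```

Emit:
step_arm:
  motion:
    - [-1,0,0,0,0,0,230]
    - [-1,0,0,0,0,0,150]
    - [-1,0,0,0,0,0,90]
    - [-1,0,0,0,0,0,90]
    - [-5,0,0,0,0,0,90]
    - [-20,0,0,0,0,0,90]
    - [-45,0,0,0,0,0,90]
    - [-80,0,0,0,0,0,90]
    - [-110,0,0,0,0,0,90]
    - [-130,0,0,0,0,0,90]

```text
time_s: 19.62
eef_pos: [0.6497, 0.137, 0.2535]
eef_rot: [0.116, 0.699, 0.116, -0.696]
wrist_force: [-0.0, -0.1, -0.3]
opening: 0.649
```

Emit:
step_arm:
  motion:
    - [0,0,25,0,0,0,0]
    - [0,0,55,0,0,0,0]
    - [0,0,80,0,0,0,0]
    - [0,0,94,0,0,0,0]
    - [0,0,94,0,0,0,0]

```text
time_s: 20.25
eef_pos: [0.5597, 0.1063, 0.2506]
eef_rot: [0.116, 0.698, 0.116, -0.697]
wrist_force: [-0.2, 0.3, -0.4]
opening: 0.997
```

```bash
python3 - <<'E'
from h import *
st(); im,d,T,i=snap("wrist","w7.png")
s=snap("scene","s7.png")[0]
cv2.imwrite("pics/v7.png",np.hstack([im[:,120:520],cv2.resize(s[150:270,290:410],(400,400),interpolation=cv2.INTER_CUBIC)])[:,:,::-1])
E
```

```text
20.25 H [-21.4   4.5 250.6] F_H [-0.1  0.4 -0.4] M_H [-0.   -0.02  0.03] 0.9974685880739959
```

View pics/v7.png

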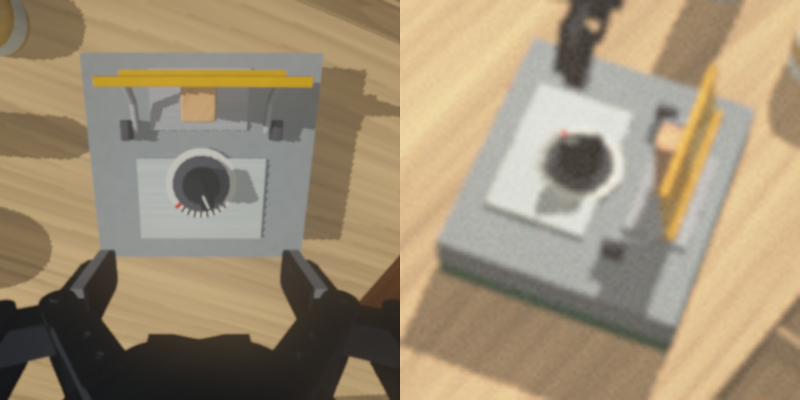

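```bash
python3 - <<'E'
from h import *
im,d,T,i=load("w7","wrist"); P=[]
for v in range(150,225):
    for u in range(285,360):
        if d[v,u]>0:
            p=H(pt(u,v,d[v,u],T,i))
            if abs(p[2]-114)<5 and abs(p[0]+22)<40 and abs(p[1])<40: P.append(p)
P=np.array(P); print(len(P),P.mean(0)); q=P[:,:2]-P[:,:2].mean(0); w,V=np.linalg.eigh(q.T@q/len(q)); print(np.sqrt(w*12),V[:,1],np.degrees(np.arctan2(V[1,1],V[0,1])),P[:,:2].min(0),P[:,:2].max(0))
b=pt(120+203,193,None,T,i,.114);e=pt(120+210,212,None,T,i,.114); print("pointer",H(b),H(e))
b=pt(120+203,193,None,T,i,.074);e=pt(120+210,212,None,T,i,.074); print("pointer low",H(b),H(e))
for u,v in [(300,88),(320,88),(318,98),(318,110),(280,82),(380,82)]: print(u,v,H(pt(u,v,d[v,u],T,i)))
cv2.imwrite("pics/v7d.png",np.clip(cv2.resize(im[145:225,285:365],(560,560),interpolation=cv2.INTER_CUBIC)[:,:,::-1].astype(float)*2,0,255))
print(ctrl.get_obs()["q"])
E
```

```text
516 [-20.77577519   1.59147287 113.23430233]
[13.82388513 40.84442357] [-0.90745208 -0.42015559] -155.15558927662588 [-41.8 -12.4] [-1.1 14.8]
pointer [-21.5  -0.6 114. ] [-42.3  -8.1 114. ]
pointer low [-32.   -1.3  74. ] [-55.7  -9.8  74. ]
300 88 [84.2 24.  69.7]
320 88 [ 74.9   2.8 161.9]
318 98 [ 67.7   4.4 160.8]
318 110 [ 58.7   4.4 160.2]
280 82 [ 75.9  30.  190. ]
380 82 [ 76.  -37.9 188.8]
[-2.02598425e-02  1.54166256e-01  1.59818680e+00  1.39724434e-04
  1.38822726e+00  1.22128763e+00][ WARN:0@0.698] global loadsave.cpp:1063 imwrite_ Unsupported depth image for selected encoder is fallbacked to CV_8U.
```

View pics/v7d.png

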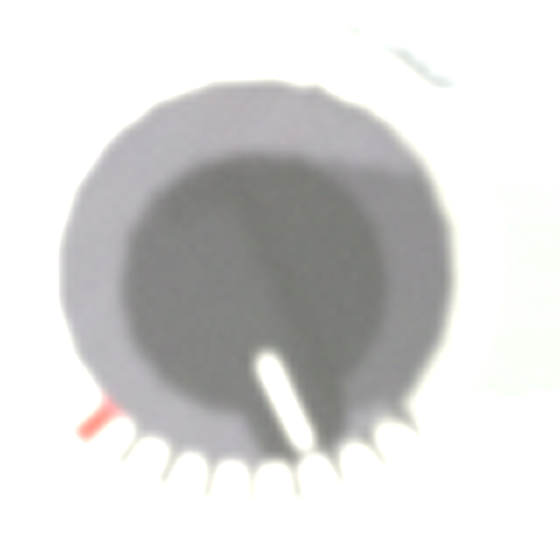

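Emit:
step_arm:
  motion:
    - [30,3.5,0,-8,0,0,90]
    - [65,3.5,0,-16,0,0,90]
    - [100,3.5,0,-24,0,0,90]
    - [130,3.5,0,-24,0,0,90]
    - [150,3.5,0,-24,0,0,90]
    - [160,3.5,0,-24,0,0,90]
    - [160,3.5,0,-24,0,0,90]
    - [160,3.5,0,-24,0,0,240]
    - [160,3.5,0,-24,0,0,240]
    - [160,3.5,0,-24,0,0,240]

```text
time_s: 21.6
eef_pos: [0.5608, 0.1041, 0.0915]
eef_rot: [0.258, 0.658, 0.259, -0.658]
wrist_force: [-5.1, 3.9, 5.7]
opening: 0.151
```

Emit:
step_arm:
  motion:
    - [0,0,0,0,0,0,240]
    - [0,0,0,0,0,0,240]

```text
time_s: 21.85
eef_pos: [0.5608, 0.1041, 0.0915]
eef_rot: [0.258, 0.658, 0.259, -0.658]
wrist_force: [-3.6, 3.9, 6.8]
opening: 0.154
```

```bash
python3 - <<'E'
from h import *
st(); print(ctrl.get_obs()["q"])
E
```

```text
21.85 H [-21.    2.   91.5] F_H [-2.1  4.8  6.8] M_H [0.73 0.42 0.05] 0.15370684469685372
[-2.52272358e-02  3.34229090e-01  1.72515271e+00  1.57242266e-03
  1.08198404e+00  7.96361158e-01]
```

Emit:
step_arm:
  motion:
    - [0,0,0,6,0,0,240]
    - [0,0,0,12,0,0,240]
    - [0,0,0,18,0,0,240]
    - [0,0,0,25,0,0,240]
    - [0,0,0,32,0,0,240]
    - [0,0,0,39,0,0,240]
    - [0,0,0,46,0,0,240]
    - [0,0,0,53,0,0,240]
    - [0,0,0,60,0,0,240]
    - [0,0,0,60,0,0,240]

```text
time_s: 23.1
eef_pos: [0.5609, 0.1033, 0.0915]
eef_rot: [-0.106, 0.699, -0.106, -0.699]
wrist_force: [-3.7, -0.5, 5.4]
opening: 0.145
```

```bash
python3 - <<'E'
from h import *
st(); y=Tt()[:3,1]; print("bar H deg",np.degrees(np.arctan2(y[1],y[0]))+90-18.9)
E
```

```text
23.1 H [-21.1   1.2  91.5] F_H [-3.6  0.7  5.4] M_H [ 0.2   0.64 -0.09] 0.14486516594564436
bar H deg -36.10130829298023
```

Emit:
step_arm:
  motion:
    - [0,0,0,2.5,0,0,240]
    - [0,0,0,5,0,0,240]
    - [0,0,0,7,0,0,240]
    - [0,0,0,9,0,0,240]
    - [0,0,0,9,0,0,240]

```text
time_s: 23.72
eef_pos: [0.5608, 0.1032, 0.0915]
eef_rot: [-0.16, 0.689, -0.16, -0.689]
wrist_force: [-4.2, 0.2, 6.9]
opening: 0.151
```

```bash
python3 - <<'E'
from h import *
st(); y=Tt()[:3,1]; print("bar H deg",np.degrees(np.arctan2(y[1],y[0]))+90-18.9)
E
```

```text
23.725 H [-21.2   1.1  91.5] F_H [-3.9  1.6  6.9] M_H [ 0.14  0.71 -0.1 ] 0.1505484269221364
bar H deg -45.042566301783445
```

Emit:
step_arm:
  motion:
    - [0,0,0,1,0,0,240]
    - [0,0,0,2,0,0,240]
    - [0,0,0,3,0,0,240]
    - [0,0,0,3,0,0,240]

```text
time_s: 24.22
eef_pos: [0.5608, 0.1032, 0.0915]
eef_rot: [-0.177, 0.685, -0.177, -0.684]
wrist_force: [-4.5, -0.3, 6.4]
opening: 0.155
```

```bash
python3 - <<'E'
from h import *
st(); y=Tt()[:3,1]; print("bar H deg",np.degrees(np.arctan2(y[1],y[0]))+90-18.9)
E
```

```text
24.225 H [-21.3   1.2  91.5] F_H [-4.3  1.1  6.4] M_H [0.25 0.69 1.16] 0.1548457105075661
bar H deg -47.86810761521321
```

Emit:
step_arm:
  motion:
    - [0,0,0,0,0,0,180]
    - [0,0,0,0,0,0,120]
    - [0,0,0,0,0,0,120]
    - [0,0,0,0,0,0,120]
    - [-20,0,0,0,0,0,120]
    - [-60,0,0,0,0,0,120]
    - [-110,0,0,0,0,0,120]
    - [-159,0,0,0,0,0,120]
    - [-159,0,0,0,0,0,120]

```text
time_s: 25.35
eef_pos: [0.5637, 0.1031, 0.2544]
eef_rot: [-0.179, 0.688, -0.177, -0.681]
wrist_force: [-0.1, -0.5, -0.2]
opening: 0.533
```

Emit:
step_arm:
  motion:
    - [0,0,0,-10,0,0,60]
    - [0,0,0,-20,0,0,60]
    - [0,0,0,-30,0,0,60]
    - [0,0,0,-40,0,0,60]
    - [0,0,0,-48,0,0,60]
    - [0,0,0,-48,0,0,60]

```text
time_s: 26.1
eef_pos: [0.5603, 0.1031, 0.2479]
eef_rot: [-0.115, -0.697, -0.116, 0.698]
wrist_force: [-0.5, 0.3, 1.1]
opening: 0.767
```

```bash
python3 - <<'E'
from h import *
st(); im,d,T,i=snap("wrist","w8.png"); P=[]
for v in range(140,235):
    for u in range(275,370):
        if d[v,u]>0:
            p=H(pt(u,v,d[v,u],T,i))
            if abs(p[2]-114)<5 and abs(p[0]+22)<40 and abs(p[1])<40: P.append(p)
P=np.array(P); print(len(P),P.mean(0)); q=P[:,:2]-P[:,:2].mean(0); w,V=np.linalg.eigh(q.T@q/len(q)); print(np.sqrt(w*12),np.degrees(np.arctan2(V[1,1],V[0,1])))
for u,v in [(320,98),(318,104),(280,82),(380,82)]: print(u,v,H(pt(u,v,d[v,u],T,i)))
t=snap("top")[0]
cv2.imwrite("pics/v8.png",np.hstack([im[:,120:520],cv2.resize(t[90:290,140:540],(400,200)) if 0 else cv2.resize(t[100:260,180:580],(400,160)).repeat(1,0) if 0 else np.vstack([cv2.resize(t[110:240,140:540],None,fx=1,fy=1),np.zeros((10,400,3),np.uint8),cv2.resize(t[118:233,240:358],(400,260),interpolation=cv2.INTER_CUBIC)])])[:,:,::-1])
E
```

```text
26.1 H [-21.7   1.2 247.9] F_H [-0.4  0.5  1.1] M_H [-0.01  0.06 -0.05] 0.7665466355318733
529 [-20.85879017   1.16502836 113.2758034 ]
[13.75312592 41.1500191 ] 134.40880293605443
320 98 [ 66.8  -0.5 161.5]
318 104 [ 62.4   1.  161. ]
280 82 [ 75.   26.2 190.2]
380 82 [ 75.  -40.4 189.8]
```

View pics/v8.png

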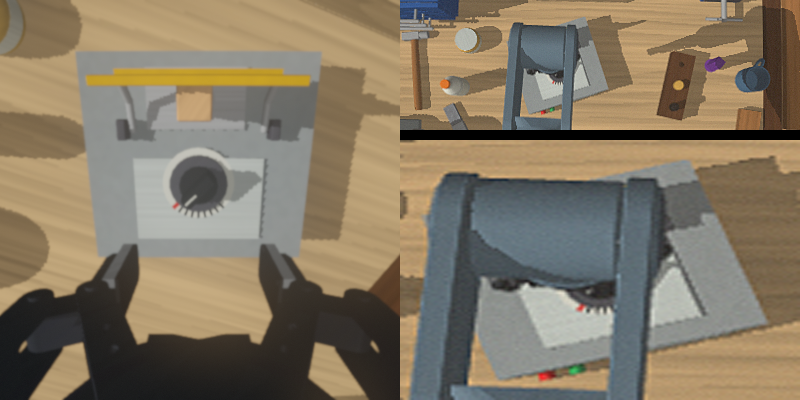

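```bash
python3 -c "
from h import *
print(ctrl.hand_in()); st()"
```

```text
the job is handed in; nothing more can be done
None
the job is handed in; nothing more can be done
```

The job is done and handed in at about 26 s of robot time, with the arm clear of everything. I swung the hood up on the dog's collar and seated the dog home in the yellow-ringed hole so the hood leans on it. I then turned the dial clockwise to its stop.

**Dog:** it went into the hole on the first descent, at the spot the pictures showed, so I did not need to drag for it. It stopped dead at the expected height, with about 10 N on the wrist at the end. After release its top read about 90.5 mm above the deck, where a fully home dog's top should be at 90 mm.

**Hood:** its front rim stands upright against the dog and did not move between the last two looks. I did not measure its exact lean angle.

**Dial:** the moment about the vertical rose to 1.16 N m at the stop. The bar then lay at -45.6° to the housing, which is a dial angle of about 1.60 rad, and the pointer is on the red mark.

**Forces and other objects:** every wrist force I read stayed at or below 10 N. No other object appeared moved in the last top view. The arm covered part of the housing in that view, so I checked the housing with the wrist camera.

No checks failed. The only disagreements were position readings 1–2 mm apart, and a pointer reading of the dial's start angle that differed by about 5° from the depth reading.

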